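# Unbolt and open the leak-test box

### The arm

A 6-joint arm with a two-finger parallel gripper is mounted at the origin on a cart in front of the work surface, level with it; the furniture and walls round the work are solid. World frame = base frame: x ahead of the robot, y to its left, z up, the work surface at z = 0. Lengths are in m, angles in degrees, forces in N, time in s.
With the tool pointing down it reaches from about 0.375 to 0.925 m from the base axis. Payload 5.7 kg.
Tool frame: the origin (TCP) lies midway between the tips of the shut fingers; the grasp point (between the pads) lies 19 mm behind it; y points along the fingers, x is the direction in which the jaws open and shut, and the axes are right-handed (so a half turn about y gives the same grasp; the last joint's range is limited). The gripper opens to 88 mm and grips with 3 to 60 N. Pads are 20 mm wide; open, the fingers measure 115 mm over their backs; the gripper's body (75 mm by 178 mm) begins 61 mm behind the grasp point.
Start: joints at [-73.745, 20.558, 86.54, -0, 72.909, -6.595], TCP at [0.233, -0.553, 0.223] pointing down, gripper open.
Joint ranges: [-170.27, 170.27], [-57.76, 135], [12.27, 136.19], [-55.21, 235.2], [11.17, 155.16], [-170.74, 170.74]. Speed limits (degrees/s): [136.94, 136.94, 180, 180, 180, 180].

### API

Orientations are given as a 3x3 rotation matrix whose columns are the frame's x, y, z axes.
In Python, from cell import get_obs, snapshot, order gives the robot as it stands.
- The arm moves only by the tool drive_tool, never from a script. Its argument "motion" is one flat list of numbers, 4 for each row, row after row: the shift along the tool's x, y, z in cm, then the turn about the tool's y in rad. In form: [tx, ty, tz, roll, tx, ty, tz, roll, ...]. A call has 1 to 10 rows; each row is the pose to reach, as a shift and turn from the pose measured when the call began, along the tool's axes at that moment; what a row does not reach only later rows make up. A row lasts 1/10 s, in which the tool goes at most 50 mm and 8.59 degrees, less where a joint would pass 70% of its speed; a pose out of reach is approached as far as the arm can. A call with a gripper value outside its range is refused whole. "fingers" is the opening in per cent of the stroke, from 0 (shut) to 100 (fully open), set as the call begins (left out, the last holds). The fingers move at their own pace and stop on an object; "newtons" is the grip in N (left out, the last holds). Time passes only in rows, so rows that repeat a pose let the fingers close. It gives the time, the measured TCP pose, the force and the opening at its end, in the units of the state.
- get_obs(): the state, without advancing time (a new reading comes with each control period).
- snapshot(name): name is "side" or "top" or "wrist"; returns a dict with "color" (384x512x3 uint8, red, green, blue), "fx", "fy", "cx", "cy" (pixels), "k1" (the pictures are not rectified: a ray, as slopes to the right and down, at radius r is drawn at 1 + k1 r^2 times it, then the intrinsics apply), "camera_from_world" (4x4, takes a point from world to camera coordinates); the wrist camera has in their place "T_tool_cam" (4x4, takes a point from camera to tool coordinates, whose origin is the TCP and whose axes are the tool frame's). Camera axes: x right, y up, looking along -z (the intrinsics and any distortion apply to the point x, -y, -z); pixel columns grow to the right and rows downward; lengths in m; the calibration is good to about 2 mm. A picture is of the moment at which its call begins: read the wrist's pose just before it. There is no depth.
- order.sign_off(): hands the job in, once; it reports no verdict.
The state is a dict: "t": time; "qpos": joint angles; "dq": joint speeds; "joint_torque": joint torques, N m; "tcp_pos": TCP position; "orientation": TCP orientation; "ft_force": force on the tool from outside, world axes, zero at the start; "wrist_torque": the same for the moment, N m; "gripper_width": finger opening in m.
Only numpy, scipy, OpenCV 4.12 (cv2) and the standard library are available. Lean on these libraries where they do the work, as an engineer would, in place of code of your own. Each camera call takes 0.05 s, during which the arm holds its last target.

### The job

The vacuum gauge in the leak-test box has passed and must be made ready to take out. Press the spring safety catch on the sliding cover right down with one fingertip and, while it is held down, push the bolt back out of its keeper with the other fingertip as far as it goes; let the catch spring up again so that it keeps the bolt back, then push the cover fully open. Leave the gauge and the fittings round the box where they lie.

Things in the scene. Friction and masses are not known exactly. Their poses are not given: they have to be found in the camera images.
- testbox: Grey steel leak-test box, fixed on the table: 230 mm front to back (its x), 280 mm wide (its y), walls 56 mm high, turned up to 0.4 rad. Origin: centre of its underside. x points from its front to its back (away from the robot), y to its left, z up. Its aluminium sliding cover (57 to 63 mm above the table) runs along y and carries the bolt, the catch and the push lip.
- keeper (a point): Centre of the steel staple on the box's front edge that takes the front end of the bolt and so keeps the cover shut; 81 mm above the table, the staple's top at 97 mm. Axes as the box's.
- bolt (a joint): Travel of the steel bolt, m: 0 shot into the keeper (start), 0.036 fully drawn, along the box's +x; friction 2.5 N. With the catch up it moves under 2 mm: a pin in its right side meets the catch. Until 0.033 the pin runs over the pressed catch; beyond, the released catch springs up in front of the pin and keeps the bolt back.
- bolt_tab (a point): Middle of the robot-side face of the bolt's upright thumb tab, 103 mm above the table. Tab 46 mm wide (box y), 6 mm thick (x), rolled top edge 9 mm thick with its top at 129 mm. In front of it lie the bolt's rod (14 mm thick, top at 88 mm, 13 mm right of this point) and a guide block (top at 90 mm, 35 mm in front). Axes as the box's.
- catch (a joint): Angle of the dark spring catch, rad: 0 up (start; it springs back when let go clear of the pin), 0.24 right down on its stop; the bolt is free from 0.13. Hinged along the box's x, 40 mm right of the pad's middle. Pressed there: 4 N to start, 11 N at the stop; bolt free 5.5 mm down, stop 9.5 mm down.
- catch_pad (a point): Middle of the top of the catch's ribbed press pad, 103.5 mm above the table when up. Pad 70 mm long (box x), 32 mm wide (y), right of the bolt: its middle is 53 mm right of the tab's middle and 8 mm behind the tab's robot-side face at the start. It can be pressed anywhere along its length, so a fingertip may slide along it with the bolt. Axes as the box's when up.
- cover (a joint): Travel of the cover, m: 0 shut (start), 0.110 fully open, along the box's -y (to its right). Stays where it is left (friction 2 N). The shot bolt blocks it after about 2 mm.
- cover_lip (a point): Middle of the outer (left) face of the push lip, an upturned steel strip on the cover's left edge near the back, 81 mm above the table. Lip 62 mm long (box x), 5 mm thick (7 mm at its rolled top), its top 99 mm above the table, 36 mm above the cover. Pushed towards the box's -y it opens the cover. Axes as the box's.
- gauge_mid (a point): Middle of the round vacuum gauge with a brass stem, 107 x 68 x 31 mm, lying loose in the box under the cover; to be left alone.
- sight_glass_mid (a point): Middle of the sight glass, a glass tube between steel flanges, diameter 64 mm, 80 mm high, standing loose beside the box; to be left alone.
- spool_piece_mid (a point): Middle of the steel spool piece, diameter 51 mm, 90 mm high, standing loose beside the box; to be left alone.
- tri_clamp_mid (a point): Middle of the steel pipe clamp with a wing nut, 67 x 98 x 18 mm, lying loose beside the box; to be left alone.
- gasket_mid (a point): Middle of the gasket ring, diameter 50 mm, 9 mm thick, lying loose beside the box; to be left alone.

How it is judged:
By the outcome, as a careful person would: the job done as asked, in the order asked, and still so for the second after the job is handed in, with the robot touching nothing.
It also fails if it takes over 48 s, if anything falls off the work surface, if the arm or the gripper's body presses on something with over 40 N, if the wrist force passes 120 N, or if a joint passes its speed limit or range.

## Working session

There is one attempt and no reset: what is moved stays moved. The work goes in short steps, Python scripts to look and compute and a tool call to move; the robot and the scene stay as the last step left them, time stands still between calls to the robot, and variables do not carry over. Pictures are saved under pics/ and viewed, and the job is handed in when it is done.

Besides the shell and the picture viewer there is one more tool, called after "Call:" as name(argument=value, ...) on one line, values as JSON. drive_tool: Moves the arm, as the interface text tells. Its arguments: {"type":"object","properties":{"motion":{"type":"array","items":{"type":"number"}},"fingers":{"type":"number"},"newtons":{"type":"number"}},"required":["motion"]}

```bash
ls; mkdir -p pics; python3 - <<'E'
from cell import get_obs, snapshot
import cv2
o=get_obs()
for k,v in o.items(): print(k,v)
for n in ["side","top"]:
    s=snapshot(n); cv2.imwrite(f"pics/{n}0.png",s["color"][:,:,::-1])
    print({k:v for k,v in s.items() if k!="color"})
E
```

```text
pics
t 0.0
qpos [-7.37469420e+01  2.05982153e+01  8.65965760e+01  9.15433702e-04
  7.29093403e+01 -6.59486488e+00]
dq [-0.04093819  0.00354921 -0.0459114   0.0305302  -0.05993498 -0.01419083]
joint_torque [-2.72850566e-04 -5.15377092e+01 -2.70727247e+01  6.74974686e-02
  3.48689058e-02 -1.22381966e-04]
tcp_pos [ 0.23277904 -0.55227256  0.22182271]
orientation [[ 3.88281724e-01 -4.94003774e-04  9.21540590e-01]
 [-9.21538957e-01  1.74907895e-03  3.88281973e-01]
 [-1.80366000e-03 -9.99998348e-01  2.23891666e-04]]
ft_force [0.27595829 0.26768032 0.10177732]
wrist_torque [-0.00755427 -0.03084359  0.0163772 ]
gripper_width 0.08779967021655122
{'fx': 361.92539110063234, 'fy': 361.92539110063234, 'cx': 255.55800390307553, 'cy': 182.68078953645048, 'k1': -0.07169389064501203, 'camera_from_world': array([[-0.94391144, -0.33008534, -0.00865217,  0.54676013],
       [ 0.18875761, -0.56089978,  0.80607816, -0.17828326],
       [-0.27092759,  0.75923323,  0.59174584, -0.86076754],
       [ 0.        ,  0.        ,  0.        ,  1.        ]])}
{'fx': 489.2715349849181, 'fy': 489.2715349849181, 'cx': 244.15314014237535, 'cy': 184.2020206651508, 'k1': 0.000421498748015478, 'camera_from_world': array([[-0.01917795, -0.99978932,  0.00731633,  0.01790955],
       [ 0.99369548, -0.01825157,  0.11061725, -0.54495312],
       [-0.11046041,  0.00939161,  0.99383615, -1.16711169],
       [ 0.        ,  0.        ,  0.        ,  1.        ]])}
```

View pics/side0.png

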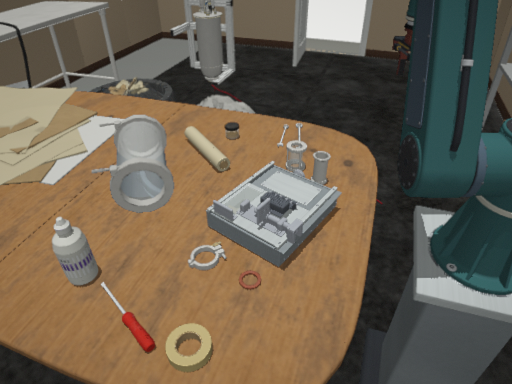

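View pics/top0.png

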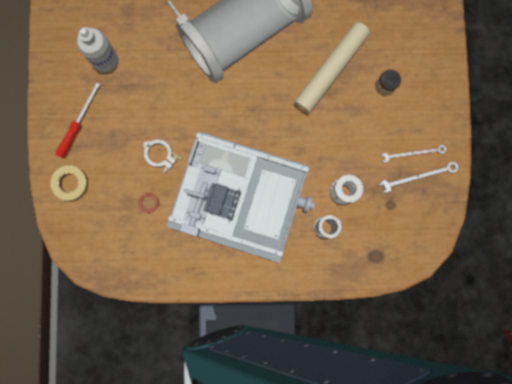

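```bash
python3 - <<'E'
import cv2
a=cv2.imread("pics/top0.png")[60:290,110:410]
cv2.imwrite("pics/top0c.png",cv2.resize(a,(780,598),interpolation=cv2.INTER_CUBIC))
a=cv2.imread("pics/side0.png")[70:270,130:400]
cv2.imwrite("pics/side0c.png",cv2.resize(a,None,fx=2.9,fy=2.9,interpolation=cv2.INTER_CUBIC))
E
```

```text
(no output)
```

View pics/top0c.png

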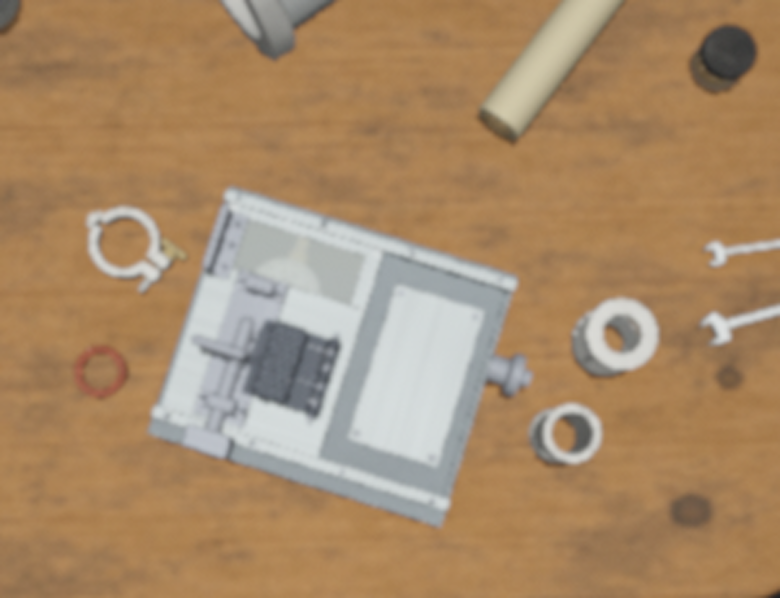

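View pics/side0c.png

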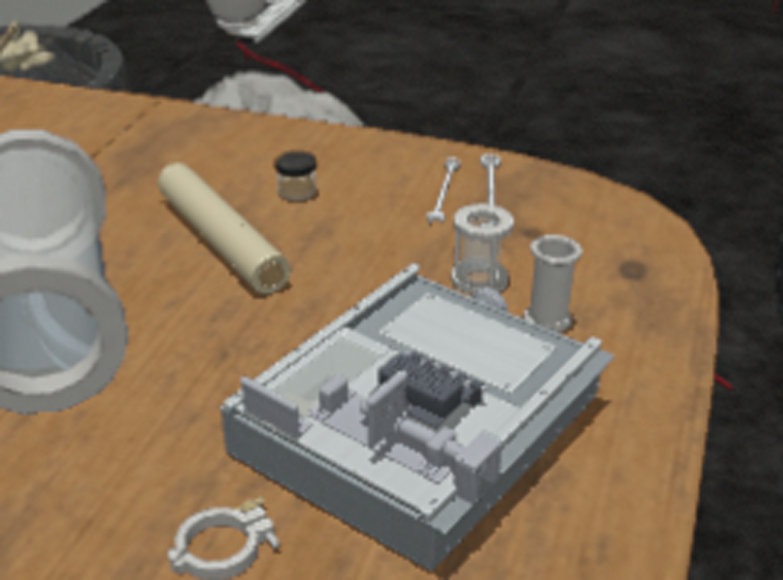

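The side and top views show the box turned about -15°. The tab is near top-crop pixel (225,347), the dark pad at (285,365), and the lip at (222,240). The clamp and gasket lie to the left, and the sight glass and spool to the right. Next I fit the box model by overlaying it.

```bash
cat > h.py <<'E'
import numpy as np,cv2
from cell import get_obs,snapshot
def proj(s,P,o=None):
    P=np.atleast_2d(P).astype(float)
    if "camera_from_world" in s: M=s["camera_from_world"]
    else:
        T=np.eye(4);T[:3,:3]=o["orientation"];T[:3,3]=o["tcp_pos"];M=np.linalg.inv(T@s["T_tool_cam"])
    c=P@M[:3,:3].T+M[:3,3]
    a=np.stack([c[:,0]/-c[:,2],-c[:,1]/-c[:,2]],1); r2=(a**2).sum(1,keepdims=True)
    a=a*(1+s["k1"]*r2)
    return a*[s["fx"],s["fy"]]+[s["cx"],s["cy"]]
def atz(s,uv,z,o=None):
    from scipy.optimize import fsolve
    return fsolve(lambda p:(proj(s,[p[0],p[1],z],o)[0]-uv),[0.5,0])
def B(b,P):
    c,s=np.cos(b[2]),np.sin(b[2]);P=np.atleast_2d(P).astype(float)
    return np.stack([b[0]+c*P[:,0]-s*P[:,1],b[1]+s*P[:,0]+c*P[:,1],P[:,2]],1)
E
python3 - <<'E'
from h import *
from scipy.optimize import least_squares
s=snapshot("top")
c=lambda u,v:np.array([110+u/2.6,60+v/2.6])
for n,uv,z in [("FL",(152,432),.056),("BL",(228,190),.06),("BR",(517,285),.06),("FR",(441,524),.056),("tabtop L",(195,345),.129),("tabtop R",(252,355),.129),("keeper",(222,405),.097),("lip b",(228,205),.099),("lip f",(207,272),.099),("padfl",(265,322),.1035),("padbl",(248,397),.1035),("padbr",(318,416),.1),("padfr",(340,340),.1)]:
    print(n,atz(s,c(*uv),z).round(4))
E
python3 - <<'E'
import cv2
a=cv2.imread("pics/top0.png")[125:265,160:310]
cv2.imwrite("pics/top0d.png",cv2.resize(a,None,fx=4.2,fy=4.2,interpolation=cv2.INTER_CUBIC))
E
```

```text
FL [0.4457 0.1891]
BL [0.668  0.1176]
BR [ 0.5742 -0.1477]
FR [ 0.3577 -0.072 ]
tabtop L [0.5175 0.1413]
tabtop R [0.508  0.0924]
keeper [0.467  0.1214]
lip b [0.6457 0.1144]
lip f [0.5855 0.1336]
padfl [0.5392 0.0823]
padbl [0.4733 0.098 ]
padbr [0.4557 0.037 ]
padfr [0.5224 0.0164]
```

View pics/top0d.png

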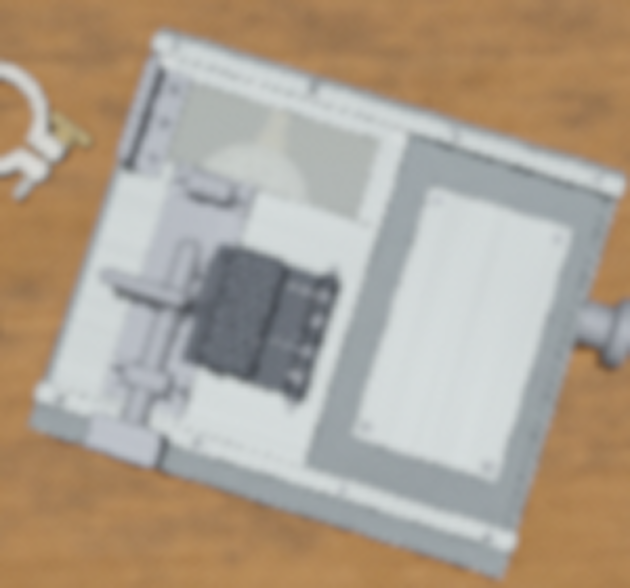

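```bash
cat > ov.py <<'E'
from h import *
def boxpts(cx,cy,z0,z1,lx,ly):
    return [[cx+a*lx/2,cy+b*ly/2,z] for z in(z0,z1) for a,b in((-1,-1),(1,-1),(1,1),(-1,1))]
def wire(img,s,b,pts,col,sc,off,o=None):
    q=((proj(s,B(b,pts),o)-off)*sc)
    for i,j in[(0,1),(1,2),(2,3),(3,0),(4,5),(5,6),(6,7),(7,4),(0,4),(1,5),(2,6),(3,7)]:
        cv2.line(img,tuple(int(round(t)) for t in q[i]),tuple(int(round(t)) for t in q[j]),col,1,cv2.LINE_AA)
def overlay(name,crop,sc,b,tab,lip,out,o=None):
    s=snapshot(name); x0,y0,x1,y1=crop
    img=cv2.resize(s["color"][y0:y1,x0:x1,::-1].copy(),None,fx=sc,fy=sc,interpolation=cv2.INTER_CUBIC)
    off=np.array([x0-.5+.5/sc,y0-.5+.5/sc])
    W=lambda p,c:wire(img,s,b,p,c,sc,off,o)
    W(boxpts(0,0,0,.056,.23,.28),(0,255,255))
    tx,ty=tab
    W(boxpts(tx+.003,ty,.088,.129,.006,.046),(0,0,255))
    W(boxpts(tx+.008,ty-.053,.1,.1035,.07,.032),(0,255,0))
    if lip is not None:W(boxpts(lip[0],lip[1]-.0025,.063,.099,.062,.005),(255,0,0))
    cv2.imwrite(out,img)
E
python3 - <<'E'
from ov import *
s=snapshot("top")
c=lambda u,v:np.array([160+u/4.2,125+v/4.2])-.5+.5/4.2
b=[.511,.0195,-.325]
def inv(p):
    d=np.array(p)-b[:2];cc,ss=np.cos(b[2]),np.sin(b[2]);return np.array([cc*d[0]+ss*d[1],-ss*d[0]+cc*d[1]])
pad=inv(atz(s,c(236,311),.1035));tt=inv(atz(s,c(150,287),.129));lip=[inv(atz(s,c(*u),.099)) for u in((157,68),(125,165))]
print(pad,tt,lip)
tab=pad+[-.008,.053]
L=np.mean(lip,0);print(tab,L)
overlay("top",(160,125,310,265),4.2,b,tab,L,"pics/o1.png")
overlay("side",(200,150,345,265),5,b,tab,L,"pics/o2.png")
E
```

```text
[-0.02309082  0.04956313] [-0.02629321  0.09531076] [array([0.09247807, 0.1330747 ]), array([0.03552851, 0.13296542])]
[-0.03109082  0.10256313] [0.06400329 0.13302006]
```

View pics/o1.png

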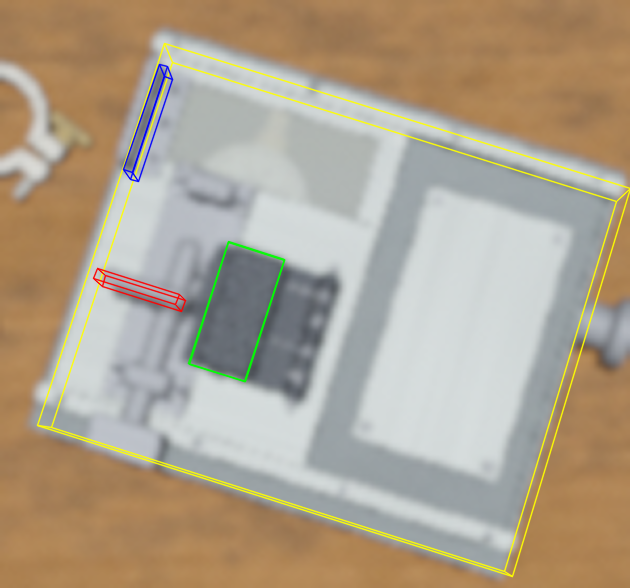

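View pics/o2.png

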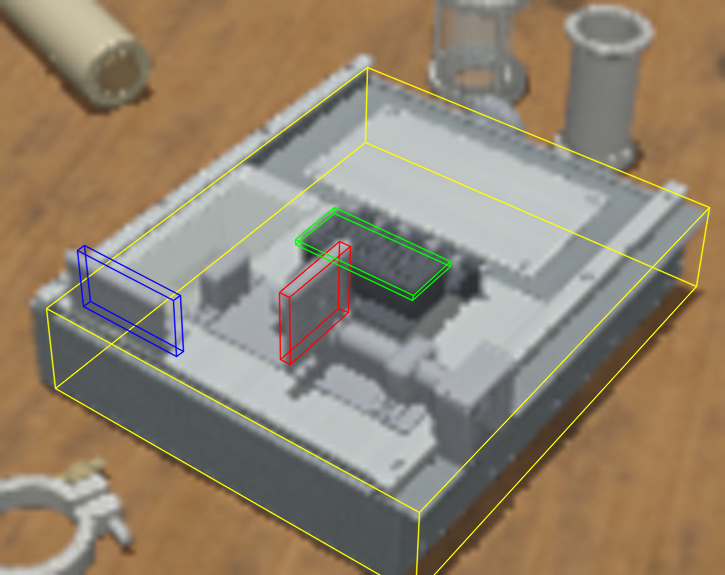

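The two views disagree by a few mm, so I'll refine with the wrist camera from above the box.

Call:
drive_tool(motion=[-48,-10,49,0.72,-48,-10,49,0.72,-48,-10,49,0.72,-48,-10,49,0.72,-48,-10,49,0.72,-48,-10,49,0.72,-48,-10,49,0.72,-48,-10,49,0.72,-48,-10,49,0.72,-48,-10,49,0.72], fingers=45)

```text
t: 1.3
tcp_pos: [0.4237, -0.0968, 0.2951]
orientation: [[-0.316, 0.001, 0.949], [-0.949, 0.0, -0.316], [-0.0, -1.0, 0.001]]
ft_force: [1.0, 0.0, 0.4]
gripper_width: 0.0391
```

Call:
drive_tool(motion=[-19,-1.5,0,0,-19,-1.5,0,0,-19,-1.5,0,0,-19,-1.5,0,0,-19,-1.5,0,0,-19,-1.5,0,0,-19,-1.5,0,0])

```text
t: 2.0
tcp_pos: [0.4831, 0.0826, 0.3099]
orientation: [[-0.316, -0.0, 0.949], [-0.949, -0.0, -0.316], [0.0, -1.0, -0.0]]
ft_force: [0.5, -0.4, 0.1]
gripper_width: 0.0394
```

```bash
python3 - <<'E'
from h import *
o=get_obs();s=snapshot("wrist");print(o["tcp_pos"],o["orientation"],o["t"],o["qpos"])
print({k:v for k,v in s.items() if k!="color"})
np.save("w1.npy",{"o":o,"s":s},allow_pickle=True)
cv2.imwrite("pics/w1.png",cv2.resize(s["color"][:,:,::-1],None,fx=1.5,fy=1.5,interpolation=cv2.INTER_CUBIC))
E
```

```text
[0.48314317 0.08259856 0.3098915 ] [[-3.16445732e-01 -2.17903945e-04  9.48610590e-01]
 [-9.48610532e-01 -3.44827042e-04 -3.16445792e-01]
 [ 3.96061370e-04 -9.99999917e-01 -9.75869320e-05]] 2.0 [ 1.63604371e+00  7.14296994e+00  9.22724551e+01 -1.96567092e-02
  8.05976194e+01  1.10087373e+02]
{'fx': 316.35971659101733, 'fy': 316.35971659101733, 'cx': 258.0696695195391, 'cy': 191.49703660303751, 'k1': -0.018330623886546743, 'T_tool_cam': array([[ 9.99998935e-01, -1.01898727e-03,  1.04464687e-03,
        -2.10623604e-04],
       [ 1.28895482e-03,  2.81088645e-01, -9.59680943e-01,
        -1.62395722e-01],
       [ 6.84264295e-04,  9.59681268e-01,  2.81089659e-01,
         7.60464980e-02],
       [ 0.00000000e+00,  0.00000000e+00,  0.00000000e+00,
         1.00000000e+00]])}
```

View pics/w1.png

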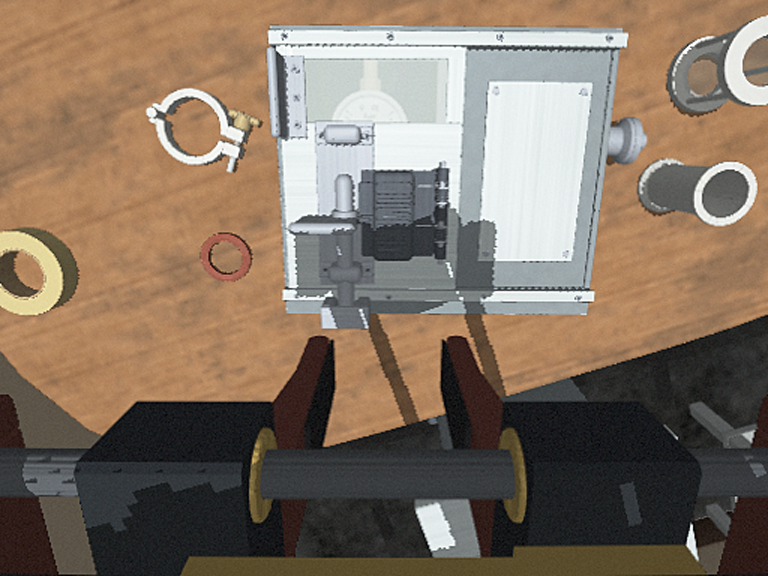

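The wrist view shows the tab at about (325,226), the ribbed pad at (392,213), the lip at (275,95) and the keeper at (345,315). The jaws are already almost square to the box. I'll enlarge it.

```bash
python3 - <<'E'
from h import *
d=np.load("w1.npy",allow_pickle=True).item();s=d["s"]
a=s["color"][15:220,175:310,::-1]
cv2.imwrite("pics/w1c.png",cv2.resize(a[65:205],None,fx=5.5,fy=4.2 if 0 else 5.5,interpolation=cv2.INTER_CUBIC)[:590])
E
```

```text
(no output)
```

View pics/w1c.png

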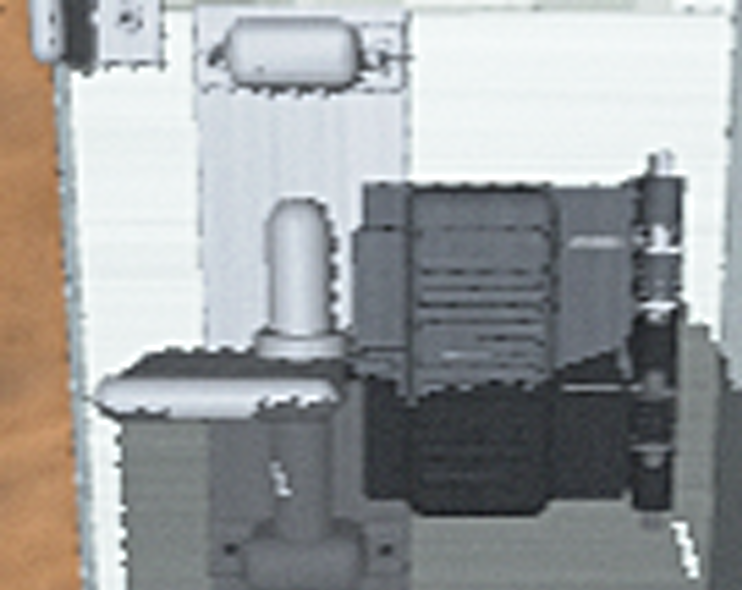

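```bash
cat >> h.py <<'E'
def totool(o,P):  # world point -> tool coords (x,y(down),z)
    return np.asarray(o["orientation"]).T@(np.asarray(P)-o["tcp_pos"])
E
python3 - <<'E'
from h import *
d=np.load("w1.npy",allow_pickle=True).item();s=d["s"];o=d["o"]
c=lambda U,V:np.array([175+U/5.5,80+V/5.5])-.5+.5/5.5
def m(n,U,V,z):
    p=atz(s,c(U,V),z,o);t=totool(o,[*p,z]);print(n,p.round(4),"tool cm",(t*100).round(2));return t
m("padL",410,350,.1035);m("padR",553,350,.1035);m("padB",481,185,.1035);m("padF",481,513,.1035)
m("tabL",97,396,.1245);m("tabR",340,396,.1245);m("tabfrontedge",220,416,.1245);m("tabtop mid",220,390,.129)
e=lambda u,v:np.array([u/1.5,v/1.5])-.17
for n,u,v,z in[("railBL",270,30,.07),("railBR",628,32,.07),("railFL",283,297,.07),("railFR",592,297,.07),("lipB",272,47,.099),("lipF",277,137,.099),("lipouter top",270,90,.099),("boxFL",288,313,.056),("boxFR",587,313,.056),("ftL",318,338,o["tcp_pos"][2]),("ftR",457,338,o["tcp_pos"][2])]:
    p=atz(s,e(u,v),z,o);print(n,p.round(4),(totool(o,[*p,z])*100).round(2))
E
```

```text
padL [0.5118 0.0846] tool cm [-1.1  20.64  2.65]
padR [0.5022 0.0559] tool cm [ 1.92 20.64  2.66]
padB [0.5393 0.0597] tool cm [ 0.38 20.64  6.05]
padF [0.4735 0.0814] tool cm [ 0.41 20.64 -0.88]
tabL [0.5254 0.1458] tool cm [-7.34 18.54  2.01]
tabR [0.51   0.0995] tool cm [-2.46 18.54  2.01]
tabfrontedge [0.5138 0.1238] tool cm [-4.88 18.54  1.61]
tabtop mid [0.5192 0.1211] tool cm [-4.8  18.09  2.2 ]
railBL [0.6673 0.1168] [-9.08 23.98 16.39]
railBR [ 0.5796 -0.1441] [18.44 23.99 16.33]
railFL [0.4646 0.1872] [-9.35 23.99 -5.07]
railFR [ 0.3777 -0.0739] [18.18 24.   -5.04]
lipB [0.6484 0.1154] [-8.35 21.08 14.64]
lipF [0.5898 0.1352] [-8.37 21.09  8.46]
lipouter top [0.6221 0.1277] [-8.68 21.08 11.76]
boxFL [0.4455 0.1931] [-9.3  25.39 -7.07]
boxFR [ 0.3576 -0.071 ] [18.53 25.4  -7.05]
ftL [0.5    0.1043] [-2.59 -0.    0.91]
ftR [0.4838 0.0557] [2.53 0.   0.91]
```

The measurements agree with the given sizes: pad minus tab is 53 mm sideways and 8 mm in depth, and the pad is 69 mm long. I'll line up, then descend to just above the pad.

Call:
drive_tool(motion=[-2.2,3,0.1,0,-2.2,7,0.1,0,-2.2,11,0.1,0,-2.2,15,0.1,0,-2.2,17,0.1,0,-2.2,18.5,0.1,0,-2.2,19.5,0.1,0,-2.2,19.5,0.1,0])

```text
t: 2.85
tcp_pos: [0.4901, 0.1016, 0.114]
orientation: [[-0.319, -0.003, 0.948], [-0.948, -0.001, -0.319], [0.001, -1.0, -0.002]]
ft_force: [-1.0, -0.3, 0.2]
gripper_width: 0.0392
```

```bash
python3 - <<'E'
from h import *
o=get_obs();s=snapshot("wrist");print(o["tcp_pos"],o["orientation"][:,0],o["ft_force"],o["t"])
np.save("w2.npy",{"o":o,"s":s},allow_pickle=True)
cv2.imwrite("pics/w2.png",cv2.resize(s["color"][:,:,::-1],None,fx=1.5,fy=1.5,interpolation=cv2.INTER_CUBIC))
s=snapshot("side")
cv2.imwrite("pics/s2.png",cv2.resize(s["color"][130:280,180:370,::-1],None,fx=4,fy=4,interpolation=cv2.INTER_CUBIC))
E
```

```text
[0.49013022 0.10161653 0.11396361] [-0.31895394 -0.94776935  0.00128157] [-1.01679379 -0.27144931  0.15935346] 2.85
```

View pics/w2.png

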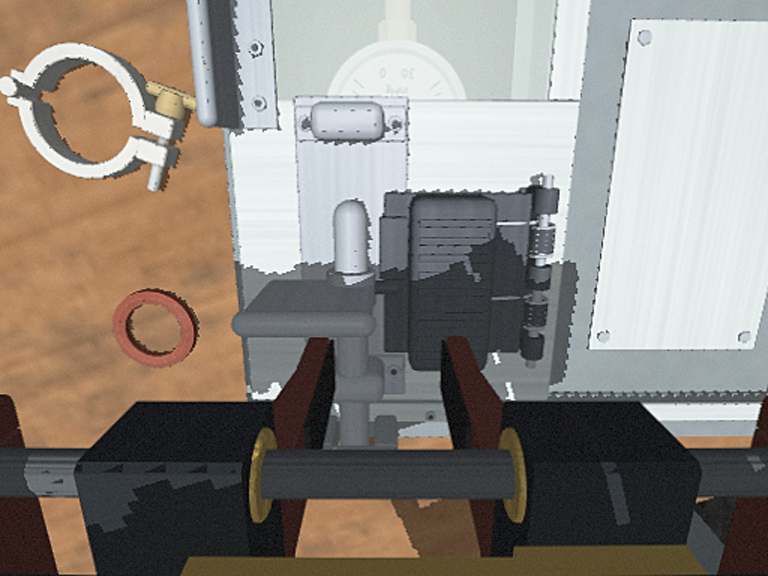

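View pics/s2.png

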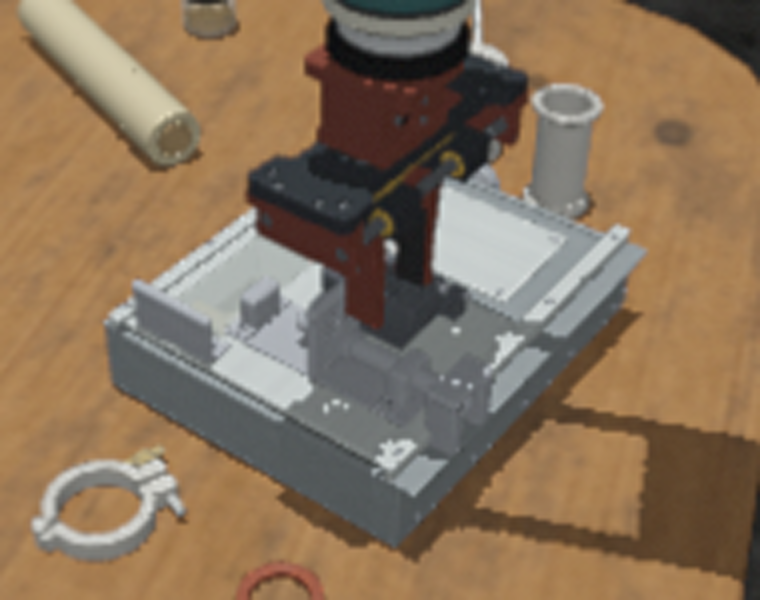

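```bash
python3 - <<'E'
from h import *
d=np.load("w2.npy",allow_pickle=True).item();s=d["s"];o=d["o"]
e=lambda u,v:np.array([u/1.5,v/1.5])-.17
for n,u,v,z in[("padL",411,300,.1035),("padR",495,300,.1035),("padB",452,195,.1035),("padF",450,370,.1035),("tabL",232,324,.124),("tabR",376,324,.124),("tabFront",300,335,.123),("tipL",318,338,.114),("tipR",458,338,.114)]:
    p=atz(s,e(u,v),z,o);print(n,(totool(o,[*p,z])*100).round(2))
E
```

```text
padL [0.86 1.04 2.05]
padR [4.08 1.05 2.05]
padB [2.28 1.04 6.01]
padF [ 2.47  1.05 -0.9 ]
tabL [-5.36 -1.01  1.84]
tabR [-0.43 -1.01  1.84]
tabFront [-3.07 -0.91  1.39]
tipL [-2.59 -0.01  0.91]
tipR [ 2.56 -0.    0.91]
```

Call:
drive_tool(motion=[0.0,1.0,0,0,0,1.4,0,0,0,1.7,0,0,0,1.9,0,0,0,1.9,0,0])

```text
t: 3.45
tcp_pos: [0.4927, 0.1025, 0.0971]
orientation: [[-0.318, 0.003, 0.948], [-0.948, 0.0, -0.318], [-0.001, -1.0, 0.003]]
ft_force: [0.5, 0.6, 7.6]
gripper_width: 0.0392
```

Call:
drive_tool(motion=[0.0,0.3,0,0,0,0.5,0,0,0,0.5,0,0,0,0.5,0,0])

```text
t: 3.85
tcp_pos: [0.4931, 0.1034, 0.0933]
orientation: [[-0.318, 0.004, 0.948], [-0.948, 0.001, -0.318], [-0.003, -1.0, 0.003]]
ft_force: [-2.2, 4.0, 12.1]
gripper_width: 0.0394
```

Call:
drive_tool(motion=[0.0,0.4,0,0,0,0.4,0,0,0,0.4,0.3,0,0,0.4,0.6,0,0,0.4,0.9,0,0,0.4,1.2,0,0,0.4,1.5,0,0,0.4,1.8,0])

```text
t: 4.65
tcp_pos: [0.4947, 0.1027, 0.0915]
orientation: [[-0.323, -0.023, 0.946], [-0.946, 0.009, -0.323], [-0.002, -1.0, -0.025]]
ft_force: [-43.8, 25.3, 75.0]
gripper_width: 0.0393
```

```bash
python3 - <<'E'
from h import *
o=get_obs();s=snapshot("wrist");print(o["tcp_pos"],o["orientation"],o["ft_force"],o["wrist_torque"])
np.save("w3.npy",{"o":o,"s":s},allow_pickle=True)
cv2.imwrite("pics/w3.png",cv2.resize(s["color"][:,:,::-1],None,fx=1.5,fy=1.5,interpolation=cv2.INTER_CUBIC))
E
```

```text
[0.49470405 0.10274096 0.09150801] [[-0.32271636 -0.02297111  0.94621693]
 [-0.94649451  0.00943367 -0.32258202]
 [-0.00151623 -0.99969162 -0.02478643]] [-43.83516136  25.33885153  74.99063338] [ 3.06023623  8.58419267 -1.11628994]
```

View pics/w3.png

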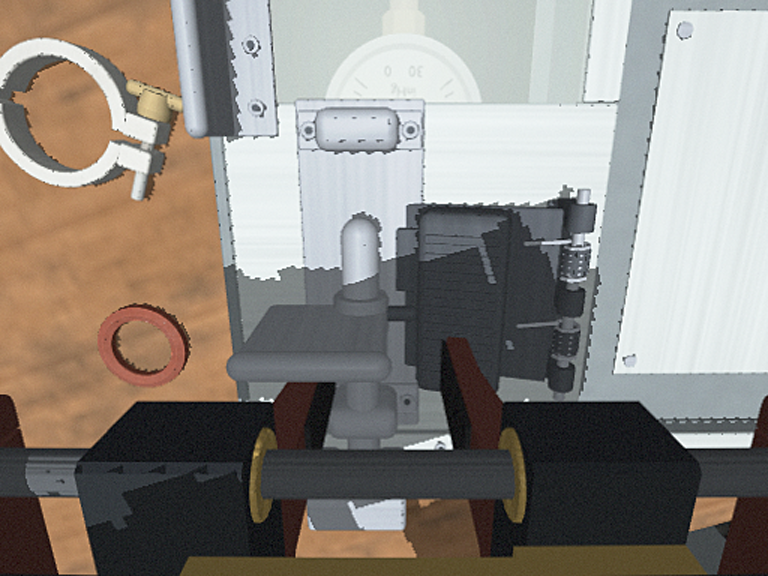

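The force is entirely friction: the torque shows it acts at the pad finger, which was pressed too hard against the stop. The bolt has not moved. I'll ease the pressure first.

Call:
drive_tool(motion=[0,-0.15,0,0,0,-0.15,0,0])

```text
t: 4.9
tcp_pos: [0.4927, 0.1042, 0.0946]
orientation: [[-0.322, -0.025, 0.946], [-0.947, 0.011, -0.322], [-0.002, -1.0, -0.027]]
ft_force: [-5.6, 5.5, 9.5]
gripper_width: 0.04
```

Call:
drive_tool(motion=[0,0.2,0,0,0,0.2,0.3,0,0,0.2,0.6,0,0,0.19,0.9,0,0,0.18,1.2,0])

```text
t: 5.4
tcp_pos: [0.4973, 0.1028, 0.0929]
orientation: [[-0.324, -0.037, 0.945], [-0.946, 0.015, -0.323], [-0.002, -0.999, -0.04]]
ft_force: [-16.4, 10.7, 23.6]
gripper_width: 0.0394
```

Call:
drive_tool(motion=[0,-0.03,0.4,0,0,-0.05,0.8,0,0,-0.06,1.2,0,0,-0.07,1.6,0,0,-0.08,2.0,0,0,-0.1,2.4,0])

```text
t: 6.0
tcp_pos: [0.5147, 0.0966, 0.0931]
orientation: [[-0.324, -0.046, 0.945], [-0.946, 0.017, -0.324], [-0.001, -0.999, -0.049]]
ft_force: [-11.4, 6.6, 16.2]
gripper_width: 0.0396
```

```bash
python3 - <<'E'
from h import *
o=get_obs();s=snapshot("wrist");print(o["tcp_pos"],o["ft_force"],o["wrist_torque"])
cv2.imwrite("pics/w4.png",cv2.resize(s["color"][:,:,::-1],None,fx=1.5,fy=1.5,interpolation=cv2.INTER_CUBIC))
E
```

```text
[0.51474427 0.09655307 0.09313777] [-11.43457265   6.55211877  16.23973916] [ 0.83923366  2.15917804 -0.21341387]
```

View pics/w4.png

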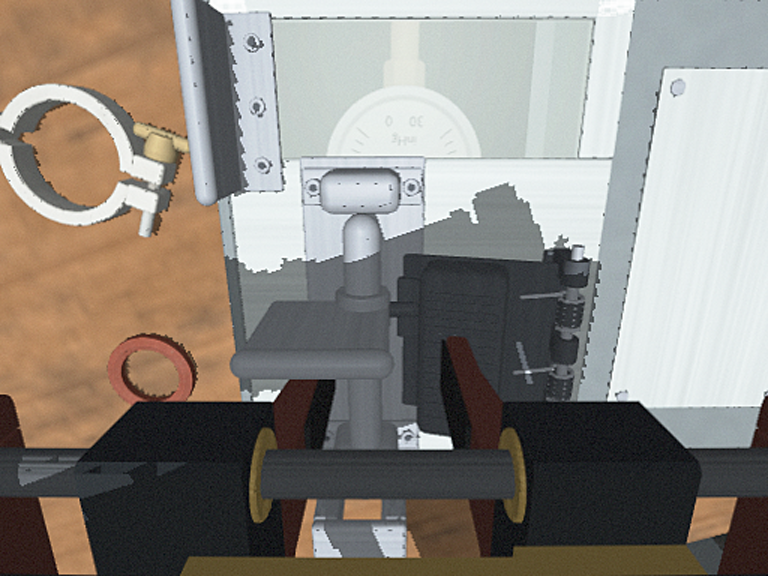

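Call:
drive_tool(motion=[0,0.0,0.4,0,0,-0.03,0.8,0,0,-0.05,1.2,0,0,-0.07,1.6,0,0,-0.09,1.9,0,0,-0.1,2.2,0])

```text
t: 6.65
tcp_pos: [0.528, 0.0914, 0.0931]
orientation: [[-0.324, -0.061, 0.944], [-0.946, 0.02, -0.323], [0.001, -0.998, -0.064]]
ft_force: [-24.3, 10.2, 28.0]
gripper_width: 0.0396
```

```bash
python3 - <<'E'
from h import *
o=get_obs();s=snapshot("wrist");print(o["tcp_pos"],o["ft_force"],o["wrist_torque"])
cv2.imwrite("pics/w5.png",cv2.resize(s["color"][:,:,::-1],None,fx=1.5,fy=1.5,interpolation=cv2.INTER_CUBIC))
E
```

```text
[0.52803943 0.09140187 0.09313245] [-24.31102386  10.24803669  27.98790917] [1.74276949 3.79764972 0.2524127 ]
```

View pics/w5.png

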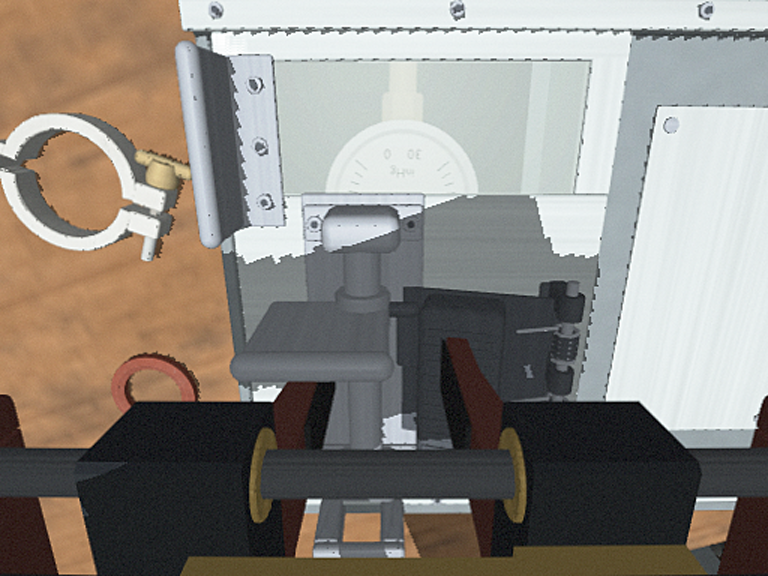

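Call:
drive_tool(motion=[0,-0.02,0.4,0,0,-0.05,0.8,0,0,-0.07,1.1,0,0,-0.09,1.4,0,0,-0.1,1.6,0])

```text
t: 7.2
tcp_pos: [0.5275, 0.0903, 0.0933]
orientation: [[-0.322, -0.089, 0.942], [-0.947, 0.026, -0.321], [0.004, -0.996, -0.093]]
ft_force: [-37.6, 15.5, 40.1]
gripper_width: 0.0393
```

```bash
python3 - <<'E'
from h import *
o=get_obs();s=snapshot("wrist");print(o["tcp_pos"],o["ft_force"],o["wrist_torque"],o["qpos"])
cv2.imwrite("pics/w6.png",cv2.resize(s["color"][:,:,::-1],None,fx=1.5,fy=1.5,interpolation=cv2.INTER_CUBIC))
E
```

```text
[0.5274739  0.09031418 0.09330476] [-37.6294522   15.50519374  40.05179239] [2.79239634 5.72889878 0.77639841] [  1.18324961  26.45604588  98.54288111   1.82038064  60.10970943
 109.01123216]
```

View pics/w6.png

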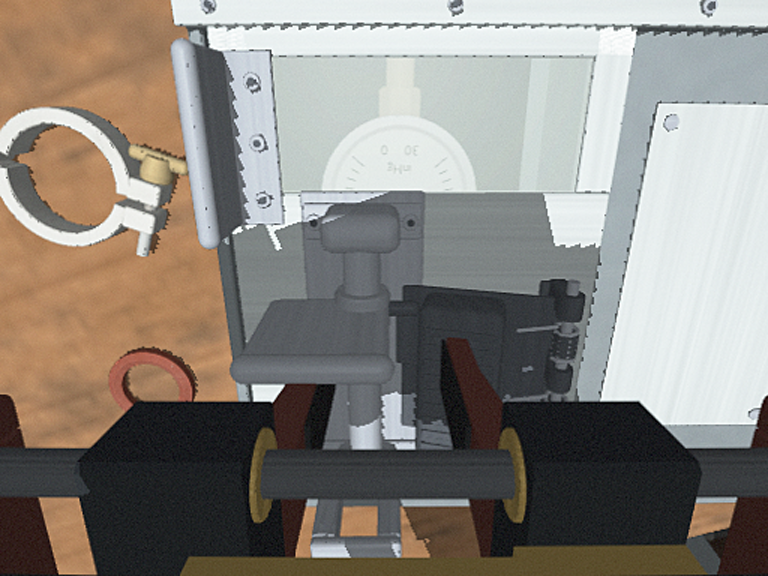

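```bash
python3 - <<'E'
from h import *
o=get_obs();s=snapshot("wrist")
np.save("w6.npy",{"o":o,"s":s},allow_pickle=True)
e=lambda u,v:np.array([u/1.5,v/1.5])-.17
xb=np.array([.9486,-.3165]);yb=np.array([.3165,.9486])
for n,u,v,z in[("tabFront",312,379,.124),("tabL",232,367,.124),("tabR",393,367,.124),("pin",402,308,.081),("padB",462,296,.094),("lipF",208,243,.099),("lipB",185,42,.099)]:
    p=atz(s,e(u,v),z,o);print(n,p.round(4),"box dirs",(p@xb).round(4),(p@yb).round(4))
d=np.load("w1.npy",allow_pickle=True).item();s1=d["s"];o1=d["o"]
c=lambda U,V:np.array([175+U/5.5,80+V/5.5])-.5+.5/5.5
for n,U,V,z in[("tabFront0",220,416,.1245),("padB0",481,185,.1035)]:
    p=atz(s1,c(U,V),z,o1);print(n,(p@xb).round(4),(p@yb).round(4))
for n,u,v,z in[("lipF0",277,137,.099)]:
    p=atz(s1,e(u,v),z,o1);print(n,(p@xb).round(4),(p@yb).round(4))
cv2.imwrite("pics/w6c.png",cv2.resize(s["color"][110:270,140:300,::-1],None,fx=3.7,fy=3.7,interpolation=cv2.INTER_CUBIC))
s=snapshot("side")
cv2.imwrite("pics/s6.png",cv2.resize(s["color"][130:280,180:370,::-1],None,fx=4,fy=4,interpolation=cv2.INTER_CUBIC))
E
```

```text
tabFront [0.546  0.1087] box dirs 0.4835 0.2759
tabL [0.5576 0.1299] box dirs 0.4879 0.2997
tabR [0.542 0.084] box dirs 0.4876 0.2512
pin [0.5409 0.0801] box dirs 0.4877 0.2472
padB [0.5441 0.0573] box dirs 0.498 0.2265
lipF [0.5911 0.1308] box dirs 0.5194 0.3111
lipB [0.6463 0.1105] box dirs 0.5781 0.3094
tabFront0 0.4482 0.28
padB0 0.4927 0.2274
lipF0 0.5167 0.3149
```

View pics/w6c.png

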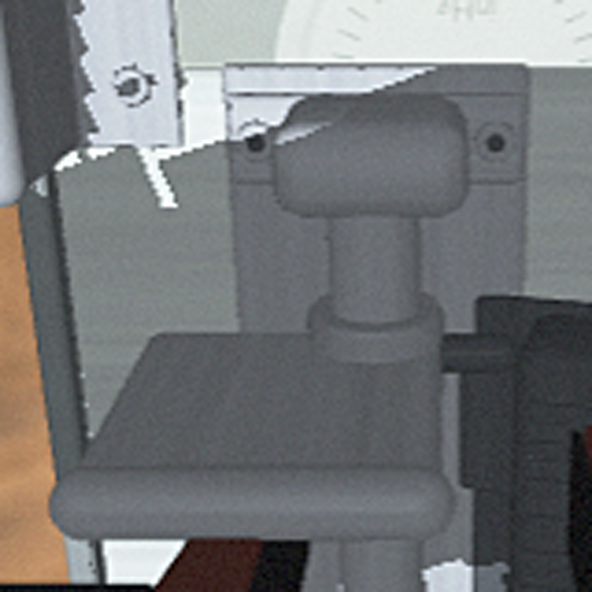

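View pics/s6.png

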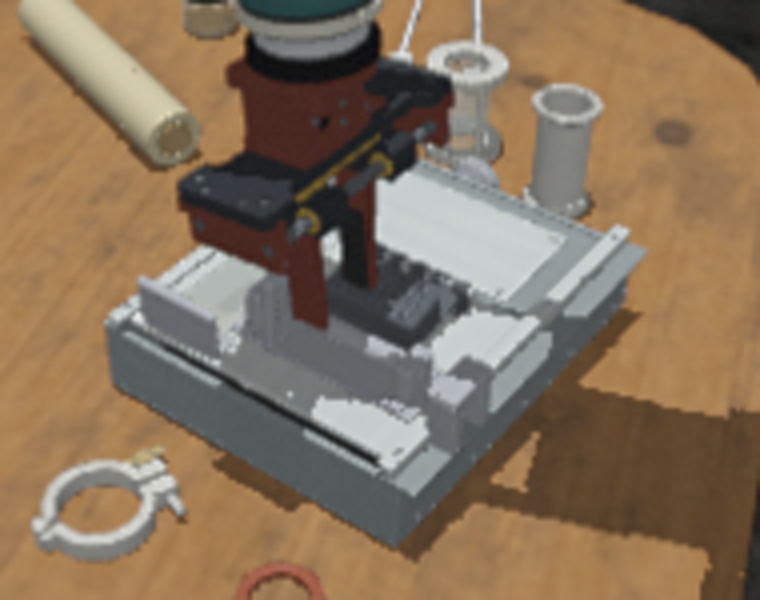

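Call:
drive_tool(motion=[0,-0.2,0.2,0,0,-0.22,0.5,0,0,-0.23,0.7,0,0,-0.24,0.8,0])

```text
t: 7.75
tcp_pos: [0.5266, 0.0904, 0.0957]
orientation: [[-0.321, -0.104, 0.941], [-0.947, 0.029, -0.32], [0.006, -0.994, -0.108]]
ft_force: [-22.0, 9.5, 26.7]
gripper_width: 0.0398
```

```bash
python3 - <<'E'
from h import *
o=get_obs();s=snapshot("wrist");print(o["tcp_pos"],o["ft_force"],o["wrist_torque"])
np.save("w7.npy",{"o":o,"s":s},allow_pickle=True)
cv2.imwrite("pics/w7c.png",cv2.resize(s["color"][110:270,140:300,::-1],None,fx=3.7,fy=3.7,interpolation=cv2.INTER_CUBIC))
E
```

```text
[0.52656779 0.09038802 0.09572177] [-22.01703949   9.48138065  26.66125338] [1.90013376 3.36883939 0.42617   ]
```

View pics/w7c.png

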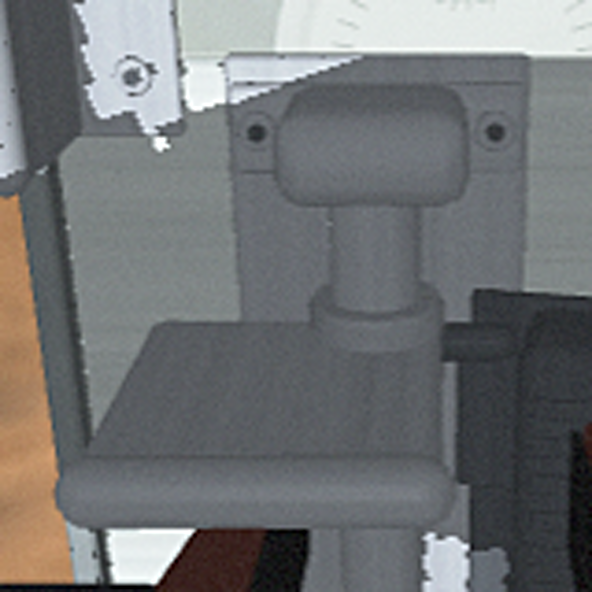

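```bash
python3 - <<'E'
from h import *
xb=np.array([.9486,-.3165]);yb=np.array([.3165,.9486])
def m(f,c,L):
    d=np.load(f,allow_pickle=True).item()
    for n,U,V,z in L:
        p=atz(d["s"],c(U,V),z,d["o"]);print(n,(p@xb).round(4),(p@yb).round(4))
c1=lambda U,V:np.array([175+U/5.5,80+V/5.5])-.5+.5/5.5
c7=lambda U,V:np.array([140+U/3.7,110+V/3.7])-.5+.5/3.7
m("w1.npy",c1,[("screwR",380,57,.066),("tabF",220,416,.1245),("collarmid",299,345,.088),("padB",481,185,.1035),("plateedge",300,10,.065)])
m("w7.npy",c7,[("screwR",496,132,.066),("tabF",255,527,.1235),("tabmid",255,492,.129),("collarmid",377,318,.088),("padB",560,306,.094),("plateedge",375,55,.065)])
m("w6.npy",c7,[("screwR",496,142,.066),("tabF",255,537,.1235),("collarmid",377,330,.088),("plateedge",375,65,.065)])
E
```

```text
screwR 0.5188 0.2495
tabF 0.4482 0.28
collarmid 0.4577 0.2671
padB 0.4927 0.2274
plateedge 0.5288 0.2672
screwR 0.5176 0.2432
tabF 0.4816 0.2759
tabmid 0.4901 0.2746
collarmid 0.4949 0.2618
padB 0.4992 0.2351
plateedge 0.5298 0.2622
screwR 0.5177 0.2434
tabF 0.482 0.2757
collarmid 0.4948 0.2619
plateedge 0.5298 0.2624
```

The bolt is at its stop: the collar moved +37 mm and more pushing gives no motion. Now I'll raise the tool to let the catch spring up.

Call:
drive_tool(motion=[0,-0.4,-0.05,0,0,-0.8,-0.1,0,0,-1.2,-0.13,0,0,-1.6,-0.2,0,0,-1.6,-0.2,0])

```text
t: 8.3
tcp_pos: [0.527, 0.0905, 0.1122]
orientation: [[-0.321, -0.103, 0.941], [-0.947, 0.029, -0.32], [0.005, -0.994, -0.107]]
ft_force: [0.2, 0.1, -0.0]
gripper_width: 0.0394
```

```bash
python3 - <<'E'
from h import *
o=get_obs();s=snapshot("wrist");print(o["tcp_pos"],o["ft_force"],o["wrist_torque"])
np.save("w8.npy",{"o":o,"s":s},allow_pickle=True)
cv2.imwrite("pics/w8c.png",cv2.resize(s["color"][110:270,140:320,::-1],None,fx=3.7,fy=3.7,interpolation=cv2.INTER_CUBIC))
E
```

```text
[0.52698447 0.09054261 0.11221623] [ 0.16780021  0.06544704 -0.04973511] [ 0.04328276 -0.05201996  0.01285992]
```

View pics/w8c.png

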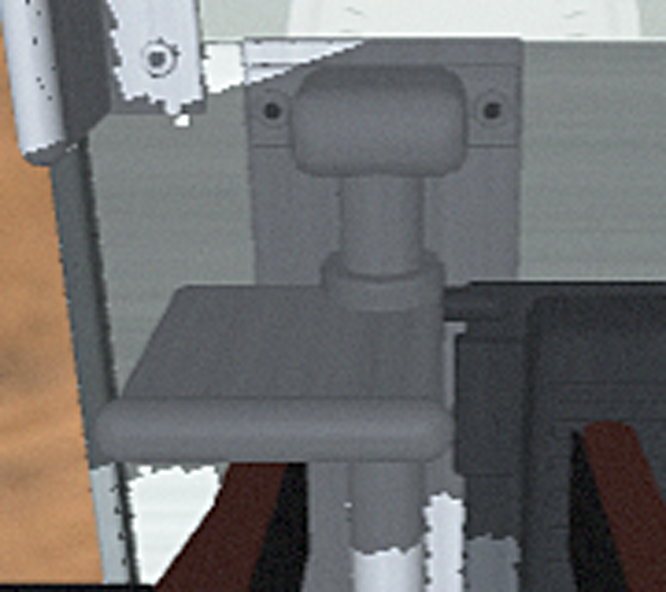

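The tool is free (zero force), and the catch's step now stands in front of the pin. I'll back off and rise, then look from above.

Call:
drive_tool(motion=[0,0,-0.8,0,0,-3,-1.2,0,0,-5.4,-1.4,0,-4,-6.0,2,0,-8,-6.3,6,0,-10,-6.3,7.2,0,-10,-6.3,7.2,0], fingers=0)

```text
t: 9.05
tcp_pos: [0.636, 0.1627, 0.1655]
orientation: [[-0.32, -0.102, 0.942], [-0.947, 0.03, -0.318], [0.004, -0.994, -0.106]]
ft_force: [0.2, -0.3, -1.3]
gripper_width: 0.0008
```

```bash
python3 - <<'E'
from h import *
o=get_obs();print(o["tcp_pos"],o["orientation"],o["ft_force"],o["gripper_width"])
s=snapshot("wrist")
np.save("w9.npy",{"o":o,"s":s},allow_pickle=True)
cv2.imwrite("pics/w9.png",cv2.resize(s["color"][:,:,::-1],None,fx=1.5,fy=1.5,interpolation=cv2.INTER_CUBIC))
s=snapshot("side")
cv2.imwrite("pics/s9.png",cv2.resize(s["color"][130:280,180:370,::-1],None,fx=4,fy=4,interpolation=cv2.INTER_CUBIC))
E
```

```text
[0.63596732 0.16267916 0.16545259] [[-0.31991307 -0.10170536  0.94197221]
 [-0.94743921  0.03033597 -0.31849438]
 [ 0.00381695 -0.99435192 -0.10606452]] [ 0.2373557  -0.34866525 -1.25745058] 0.000825372627666809
```

View pics/w9.png

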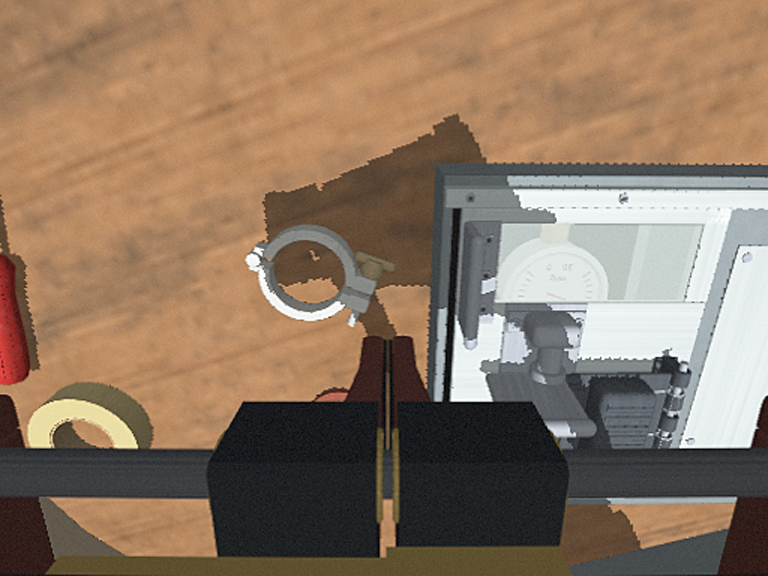

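View pics/s9.png

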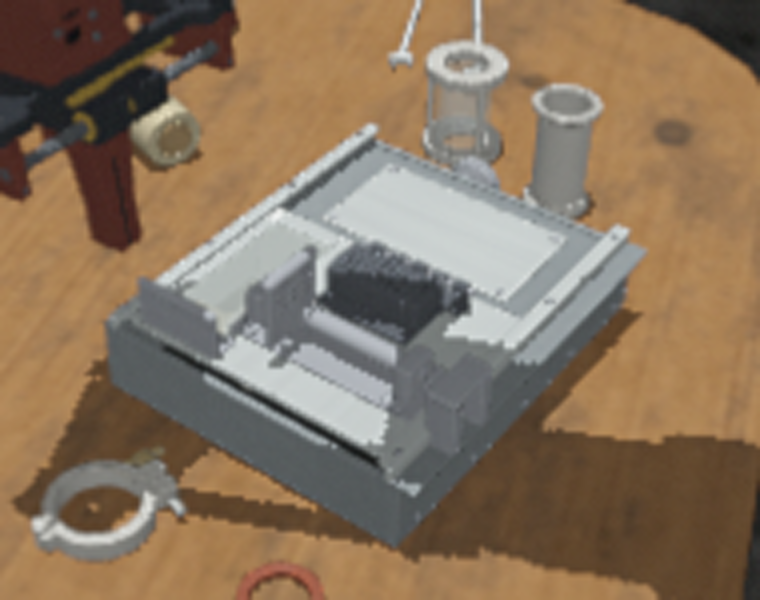

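```bash
python3 - <<'E'
from h import *
d=np.load("w9.npy",allow_pickle=True).item();s=d["s"];o=d["o"]
e=lambda u,v:np.array([u/1.5,v/1.5])-.17
for n,u,v,z in[("lipB",466,222,.099),("lipF",464,346,.099),("wallB",437,166,.056),("wall",429,390,.056),("tipR",412,338,.1655)]:
    p=atz(s,e(u,v),z,o);print(n,p.round(4),(totool(o,[*p,z])*100).round(2))
E
```

```text
lipB [0.658  0.1161] [3.69 6.24 4.26]
lipF [0.5934 0.1345] [ 4.01  6.95 -2.4 ]
wallB [0.6802 0.1194] [ 2.64 10.3   6.7 ]
wall [0.5433 0.165 ] [ 2.7  11.83 -7.65]
tipR [0.6423 0.1514] [ 0.87 -0.1   0.96]
```

Call:
drive_tool(motion=[0,4,0.4,0,0,7,0.7,0,0,8.7,0.9,0,0,8.7,0.9,0,1.5,8.7,0.9,0,2.2,8.7,0.9,0,2.8,8.7,0.9,0,3.4,8.7,0.9,0,4,8.7,0.9,0])

```text
t: 10.05
tcp_pos: [0.6194, 0.1221, 0.0792]
orientation: [[-0.321, -0.104, 0.941], [-0.947, 0.03, -0.319], [0.005, -0.994, -0.108]]
ft_force: [0.6, 2.3, 1.9]
gripper_width: 0.0001
```

```bash
python3 - <<'E'
from h import *
o=get_obs();print(o["tcp_pos"],o["orientation"],o["ft_force"],o["wrist_torque"])
s=snapshot("wrist")
cv2.imwrite("pics/w10.png",cv2.resize(s["color"][:,:,::-1],None,fx=1.5,fy=1.5,interpolation=cv2.INTER_CUBIC))
E
```

```text
[0.61938207 0.1221073  0.07920996] [[-0.32075276 -0.1036636   0.94147306]
 [-0.9471485   0.02961356 -0.31942566]
 [ 0.00523244 -0.99417146 -0.10768345]] [0.58716842 2.33377341 1.89489904] [ 0.46175111 -0.14899434 -0.11719532]
```

View pics/w10.png

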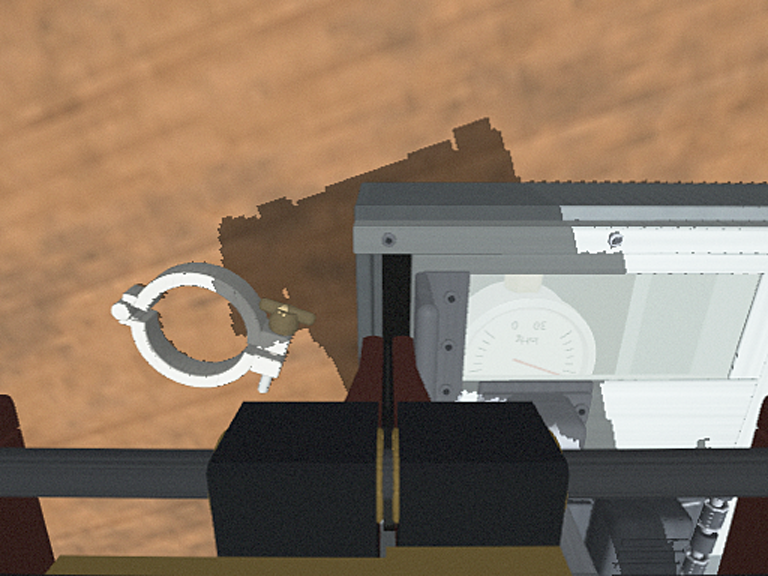

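The cover is sliding at about 2.4 N. I'll keep pushing.

Call:
drive_tool(motion=[0.8,0,0,0,1.6,0,0,0,2.4,0,0,0,3.2,0,0,0,4,0,0,0,4.8,0,0,0,5.6,0,0,0,6.4,0,0,0,7,0,0,0,7.5,0,0,0])

```text
t: 11.1
tcp_pos: [0.5944, 0.0494, 0.0794]
orientation: [[-0.321, -0.105, 0.941], [-0.947, 0.028, -0.32], [0.007, -0.994, -0.109]]
ft_force: [0.6, 2.2, -2.5]
gripper_width: 0.0006
```

Call:
drive_tool(motion=[0.4,0,0,0,0.8,0,0,0,1.2,0,0,0,1.6,0,0,0,1.9,0,0,0])

```text
t: 11.6
tcp_pos: [0.5891, 0.0337, 0.0795]
orientation: [[-0.323, -0.103, 0.941], [-0.947, 0.033, -0.321], [0.002, -0.994, -0.108]]
ft_force: [5.1, 17.8, -4.1]
gripper_width: 0.0007
```

18 N at the expected end position, so the cover is at its stop. I'll back off, rise and look.

Call:
drive_tool(motion=[-1,0,0,0,-2.5,0,0,0,-2.5,-4,-0.4,0,-2.5,-8,-0.9,0,-2.5,-12,-1.3,0,-2.5,-16,-5,0,-2.5,-18,-10,0,-2.5,-20,-14,0,-2.5,-20,-14,0,-2.5,-20,-14,0])

```text
t: 12.6
tcp_pos: [0.4862, 0.0961, 0.2947]
orientation: [[-0.321, -0.1, 0.942], [-0.947, 0.032, -0.32], [0.002, -0.994, -0.105]]
ft_force: [0.2, -0.2, 0.3]
gripper_width: 0.0004
```

```bash
python3 - <<'E'
from h import *
o=get_obs();print(o["tcp_pos"],o["ft_force"],o["gripper_width"])
s=snapshot("wrist");np.save("w11.npy",{"o":o,"s":s},allow_pickle=True)
cv2.imwrite("pics/w11.png",cv2.resize(s["color"][:,:,::-1],None,fx=1.5,fy=1.5,interpolation=cv2.INTER_CUBIC))
s=snapshot("side")
cv2.imwrite("pics/s11.png",cv2.resize(s["color"][130:280,180:370,::-1],None,fx=4,fy=4,interpolation=cv2.INTER_CUBIC))
E
```

```text
[0.48621062 0.09614181 0.2946749 ] [ 0.23800249 -0.15198201  0.34904817] 0.00039800720854798853
```

View pics/w11.png

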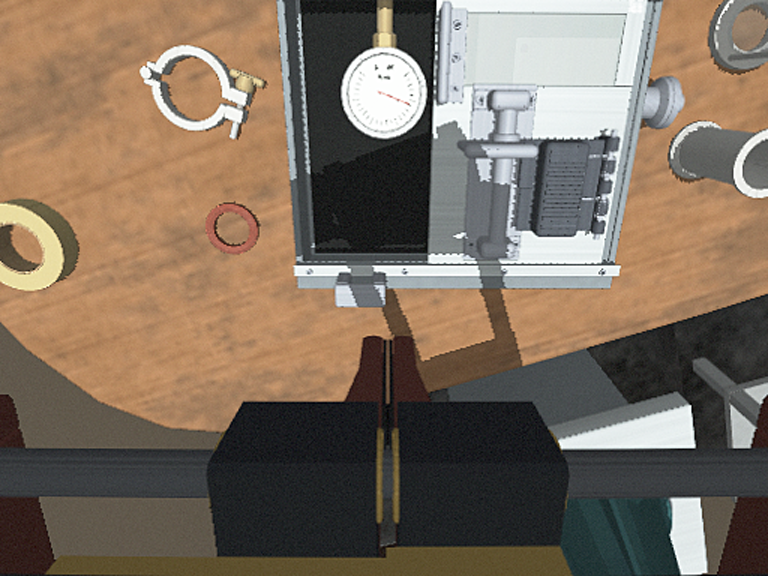

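View pics/s11.png

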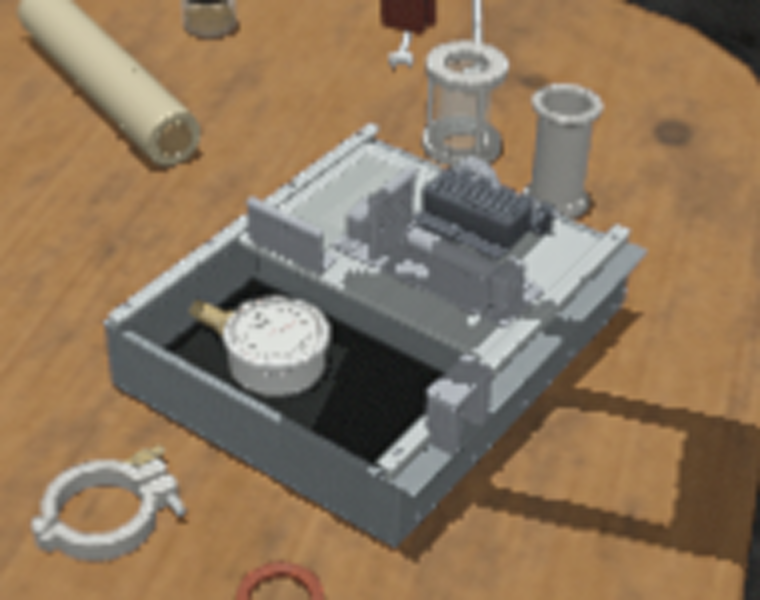

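```bash
python3 - <<'E'
from h import *
yb=np.array([.3165,.9486]);xb=np.array([.9486,-.3165])
d=np.load("w11.npy",allow_pickle=True).item();s=d["s"];o=d["o"]
e=lambda u,v:np.array([u/1.5,v/1.5])-.17
for n,u,v,z in[("lip outer",437,60,.099),("tabL",457,149,.124),("tabR",538,149,.124),("wallL",296,285,.056),("padmid",562,186,.1035)]:
    p=atz(s,e(u,v),z,o);print(n,(p@xb).round(4),(p@yb).round(4))
cv2.imwrite("pics/w11c.png",cv2.resize(s["color"][40:185,270:440,::-1],None,fx=4,fy=4,interpolation=cv2.INTER_CUBIC))
E
```

```text
lip outer 0.5437 0.2118
tabL 0.4888 0.1991
tabR 0.4887 0.1455
wallL 0.3649 0.3271
padmid 0.4606 0.1188
```

View pics/w11c.png

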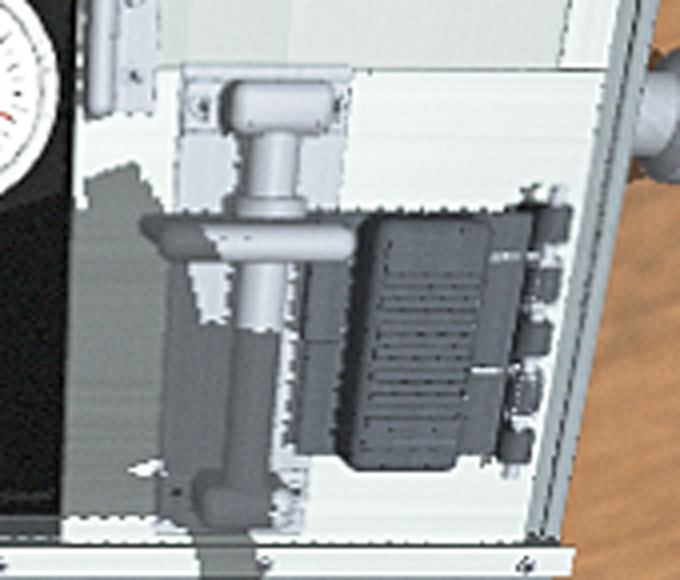

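The cover reads 106–108 mm open from these points, with about 2–3 mm of uncertainty. To be sure, I'll push once more to confirm the hard stop.

Call:
drive_tool(motion=[0,1,5,0,0,3,9,0,0,6,12.7,0,0,10,13,0,0,14,13.4,0,0,18,13.8,0,0,20,14,0,0,20,14,0,1.5,20,14,0,2,20,14,0])

```text
t: 13.7
tcp_pos: [0.5923, 0.0365, 0.0798]
orientation: [[-0.323, -0.102, 0.941], [-0.946, 0.032, -0.321], [0.003, -0.994, -0.107]]
ft_force: [0.1, 0.6, 0.2]
gripper_width: 0.0005
```

Call:
drive_tool(motion=[0.3,0,0,0,0.6,0,0,0,0.9,0,0,0,1.0,0,0,0,1.0,0,0,0])

```text
t: 14.2
tcp_pos: [0.5921, 0.0327, 0.0811]
orientation: [[-0.326, -0.095, 0.941], [-0.945, 0.042, -0.323], [-0.008, -0.995, -0.103]]
ft_force: [6.9, 21.0, -6.4]
gripper_width: 0.0005
```

It stops at the same place (0.2184) under 22 N, so this is the hard end stop. I'll retreat and check.

Call:
drive_tool(motion=[-1,0,0,0,-2.5,0,0,0,-2.5,-4,-0.4,0,-2.5,-8,-0.9,0,-2.5,-12,-1.3,0,-2.5,-16,-5,0,-2.5,-18,-10,0,-2.5,-20,-14,0,-2.5,-20,-14,0,-2.5,-20,-14,0])

```text
t: 15.2
tcp_pos: [0.4878, 0.0935, 0.2964]
orientation: [[-0.325, -0.091, 0.941], [-0.946, 0.041, -0.322], [-0.009, -0.995, -0.099]]
ft_force: [0.8, -0.7, 0.1]
gripper_width: 0.0
```

```bash
python3 - <<'E'
from h import *
o=get_obs();print(o["t"],o["tcp_pos"],o["ft_force"])
s=snapshot("wrist")
cv2.imwrite("pics/w12.png",cv2.resize(s["color"][:,:,::-1],None,fx=1.5,fy=1.5,interpolation=cv2.INTER_CUBIC))
E
```

```text
15.2 [0.4877708  0.09351304 0.29639661] [ 0.80641443 -0.73568807  0.06085674]
```

View pics/w12.png

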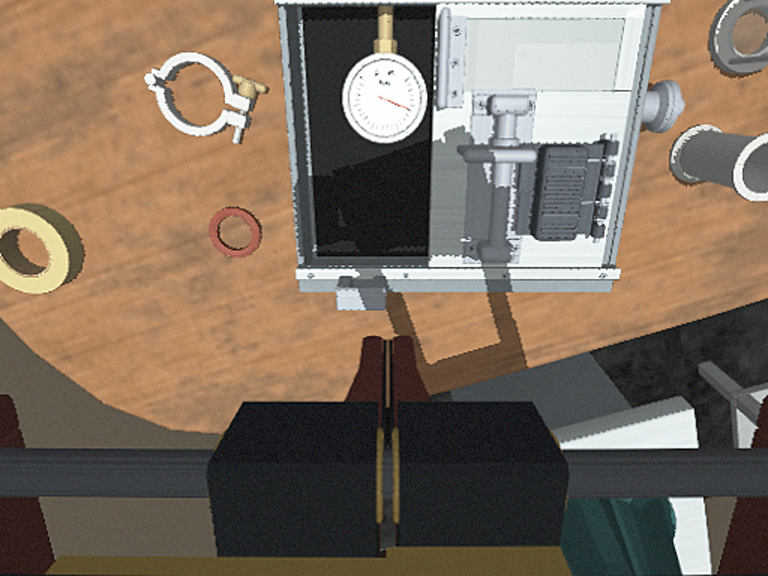

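The picture shows the cover open with the gauge exposed and undisturbed at (385,98). The bolt is drawn, the catch pad at (562,190) is up, and the fittings are where they were.

```bash
python3 -c "
from cell import order; print(order.sign_off())"
```

```text
the job is handed in; nothing more can be done
None
```

The job is handed in at about 15 s of robot time: the gauge is exposed, the bolt is held back by the catch, and the cover is fully open.

**What I did:** One fingertip pressed the catch onto its stop. With the catch held down, the other fingertip pushed the bolt tab back to its stop. I then lifted off so the catch sprang up in front of the pin, and pushed the cover open by its lip with the fingers shut.

**Last checks:**
- **Bolt:** The collar moved about 37 mm and the tab about 33–35 mm, depending on the point measured; full travel is 36 mm. Pushing harder moved it no further.
- **Catch:** It is up in the pictures and stands in front of the pin.
- **Cover:** Points on it read 106–108 mm open by camera, against 110 mm nominal. Two pushes of about 18 and 22 N stopped at the same place, so I take that as the end stop.
- **Surroundings:** The gauge and the fittings in view look undisturbed, and the arm is clear of everything.

**What did not go smoothly:**
- **Force:** I pressed the pad too hard at first. The wrist force reached about 90 N at the fingertips, against the 120 N limit, before I eased off.
- **Tilt:** Friction on the pad left the tool tilted about 6° for the rest of the job.
- **Early cover movement:** Pressing on the sloped pad slid the cover about 5 mm towards open as the bolt came clear, before the catch was released.

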